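# Clamp the straightedge on the marking jig: three clicks and hold

### The job

Lay the straightedge flat on the jig's tin sheet, its long edge flush against the raised wooden stop strip and one end under the open clamp foot. Then turn the clamp's ratchet lever clockwise exactly three clicks from its open stop, never reaching a fourth, so that the foot presses the straightedge down. The lever springs back if let go, so finish with the gripper still holding it at the third click; leave the other things on the table alone.

Things in the scene. Friction and masses are not known exactly. Their poses are not given: they have to be found in the camera images.
- jig: Fixed marking jig: plywood board, x -120 to 90, y -180 to 180, 18 mm thick. Origin on the table, z up, x away from the robot at yaw 0, y along its length. Fixed tin sheet on it: top z = 19 mm, from the board's -x edge to the strip. Laid right, the straightedge's origin is at x = -10, z = 19 mm, y about 0 (-30 to 70 is good), its y axis parallel to the jig's, either way round.
- stop_face (a point): Foot of the wooden stop strip's front face, mid-length, at jig x = 20, y = 0, z = 19 mm (sheet top). Axes as the jig; the face looks to -x, is 340 mm long (y) and its top is 10 mm above this point.
- clamp_arm (a point): Underside of the clamp's grey arm, 67 mm above the table, straight above the foot (jig x = -10, y = 100). The arm is 34 mm wide (y), 18 mm thick, from x = -29 mm back to a post behind the strip (x 44 to 80). A straightedge lowered with its origin at jig x = -75, y = 0 clears arm and lever, then slides in +x under the open foot to the strip.
- straightedge: Aluminium straightedge 60 mm wide (x) x 260 mm long (y) x 5 mm thick, with a wooden grip bar standing along its middle: 14 mm wide (x), 100 mm long (y), top 39 mm above the underside. Origin at the centre of the underside, z up; alike both ways round. About 0.25 kg. It starts lying on the table to the right of the jig.
- lever (a joint): Lever angle, rad: 0 at the open stop (start), growing clockwise from above, other stop 1.309. Clicks rest at multiples of 0.262 (15 degrees), the third at 0.785. A spring drives it back to 0: at the handle about 4 N at 0, 6 N at 0.785, plus a ripple of 3 N either way: highest a quarter click after each rest, lowest a quarter click before the next. Each click lowers the foot 4 mm.
- lever_arm: The lever itself: flat steel bar with the handle, turning with joint lever; origin on its axis, 85 mm above the table, y towards the handle, z up.
- lever_handle (a point): Point on the lever's upright black round handle, 110 mm from the lever's axis: handle diameter 21 mm, top 23 mm above this point, its foot (on the flat steel bar, 8 mm thick) 23 mm below it. The point is 122 mm above the table.
- lever_axis (a point): Point on the vertical axis of the lever, 95 mm above the table, at x = -10, y = 100 mm of the jig. At joint 0 the lever points from here along the jig's +y turned 30 degrees towards the jig's -x; turning clockwise carries the handle towards the jig's +x.
- foot_pad (a point): Centre of the underside of the clamp's round rubber foot (24 mm across) under the arm, at x = -10, y = 100 mm of the jig. Open it is 34 mm above the table (15 mm over the tin sheet, 10 mm over the straightedge's plate); it meets the straightedge half way between clicks two and three, then a spring of 1.5 N/mm with 1.5 N preload in it gives way.
- foot: The rubber foot itself; origin at the same point.
- tealight_a: Tea light in an aluminium cup, 38 mm across, 16 mm high, origin under its centre: leave alone.
- tealight_b: Another like it: leave alone.
- tin_can: Open tin can, 75 mm across, 110 mm high, origin under its centre: leave alone.
- jar: Glass jar with a lid, 68 mm across, 85 mm high, origin under its centre: leave alone.
- lunchbox: Blue lunch box 90 x 130 x 50 mm, origin under its centre: leave alone.
- hammer: Hammer lying to the left of the jig: leave alone.
- glue_stick: Red glue stick standing upright, 28 mm across, 95 mm high, origin under its centre: leave alone.

How it is judged:
By the outcome, as a careful person would: the job done as asked, in the order asked, and still so for the second after the job is handed in, while the arm keeps its last pose, push and grip.
It also fails if it takes over 61 s, if anything falls off the work surface, if the arm or the gripper's body presses on something with over 40 N, if the wrist force passes 120 N, or if a joint passes its speed limit or range.

### The arm

A 7-joint arm with a two-finger parallel gripper is mounted at the origin on the work surface. World frame = base frame: x ahead of the robot, y to its left, z up, the work surface at z = 0. Lengths are in mm, angles in rad, forces in N, time in s.
With the tool pointing down it reaches from about 425 to 975 mm from the base axis. Payload 16.7 kg.
Tool frame: the origin (TCP) lies at the very end of the fingers, on their centre line; the grasp point (between the pads) lies 19 mm behind it (r.grasp_offset is the distance from the TCP to the grasp point, in mm); z points along the fingers, y is the line along which they close (so a half turn about z gives the same grasp; the last joint's range is limited). The gripper opens to 85 mm and grips with 20 to 120 N. Pads are 22 mm wide; open, the fingers measure 114 mm over their backs; the gripper's body (76 mm by 85 mm) begins 54 mm behind the grasp point. The pads swing forward as they close: fully open they stand 13 mm farther back than shut.
Start: joints at [-1.306, 0.426, 0.074, 1.606, -0.034, 1.111, -0.067], TCP at [272.03, 617.718, 231.302] pointing down, gripper open.
Joint ranges: [-2.85, 2.85], [-0.5, 2.14], [-1.23, 1.37], [0.21, 2.46], [-1.02, 4.16], [0.16, 2.05], [-2.73, 2.73]. Speed limits (rad/s): [1.89, 1.89, 2.39, 2.39, 3.01, 3.01, 3.01].

### API

Orientations are given as a rotation vector (axis times angle).
In Python, from bench import r gives the robot as it stands. The module is installed in compiled form; this text tells all that it offers.
- The arm moves only by the tool drive_tool, never from a script. Its argument "steps" is a list that holds one entry, the list of rows, each a list of 7 numbers: the turn, a rotation vector about the world's x, y, z in units of 8 degrees (1.0 is 8 degrees), then the shift along the world's x, y, z in units of 40 mm (1.0 is 40 mm), then the finger opening in mm, from 0 to 85.4. In form: [[[wx, wy, wz, x, y, z, jaw], ...]]. A call has 1 to 8 rows; each row is the pose to reach, as a shift and turn from the pose commanded when the call began; what a row does not reach only later rows make up. A row lasts 1/10 s, in which the tool goes at most 50 mm and 8.59 degrees, less where a joint would pass 70% of its speed; a pose out of reach is approached as far as the arm can. A call with a gripper value outside its range is refused whole. The fingers move at their own pace and stop on an object; "squeeze" is the grip in N (left out, the last holds). Time passes only in rows, so rows that repeat a pose let the fingers close. It gives the time, the measured TCP pose, the force, the opening and the grip force at its end, in the units of the state.
- r.sense(): the state, without advancing time (a new reading comes with each control period).
- r.read_camera(name): name is "scene" or "top" or "wrist"; returns the picture (480x640x3 uint8, blue, green, red); there is no depth.
- r.get_calibration(name): a dict with "camera_matrix" (3x3 intrinsics, pixels), "R" (3x3) and "t" (3): a world point X has camera coordinates R X + t; the wrist camera has in their place "mount" (4x4, takes a point from camera to tool coordinates, whose origin is the TCP and whose axes are the flange's). Camera axes: x right, y down, z forward; pixel columns grow to the right and rows downward; lengths in mm; the calibration is good to about 2 mm. A picture is of the moment at which its call begins: read the wrist's pose just before it. get_calibration takes no time and is no camera call.
- r.hand_in(): hands the job in; it is judged then, once.
Trained networks look in the newest picture that a camera, given by its name, has taken for a name from the list of things; names that differ only in an ending like _2 or _b are one class to them, and where a whole thing is asked for, a point or a joint stands for the part that bears it (a point fixed in the world has none). Each returns a list of dicts, best first, with "confidence" (0 to 1); they miss things now and then, are a little off and sometimes report something else, mostly with a low value. They report only what shows in the picture. A call takes as long as a camera call.
- r.silhouettes(name, camera): "region" (480x640 bool, what is visible of it) and "bbox" ([left, top, width, height] in pixels, round what is visible of it).
- r.spot_point(name, camera): "xy" ([column, row] in pixels: a listed point, or the origin of a listed thing).
The state is a dict: "time": time; "joint_pos": joint angles; "qd": joint speeds; "effort": joint torques, N m; "tcp_pos": TCP position; "tool_rot": TCP orientation; "force": force on the tool from outside, world axes, zero at the start; "torque": the same for the moment, N m; "finger_gap": finger opening in mm; "gripper_force": force on a finger pad.
Only numpy, scipy, OpenCV 4.12 (cv2) and the standard library are available. Lean on these libraries where they do the work, as an engineer would, in place of code of your own. Each camera call takes 0.05 s, during which the arm holds its last target. There are 200 camera calls.

## Working session

There is one attempt and no reset: what is moved stays moved. The work goes in short steps, Python scripts to look and compute and a tool call to move; the robot and the scene stay as the last step left them, time stands still between calls to the robot, and variables do not carry over. Pictures are saved under pics/ and viewed, at most 10 in all, crops included, and the job is handed in when it is done.

Besides the shell and the picture viewer there is one more tool, called as name([rows], argument=value, ...), one row to a line, values as JSON. drive_tool: Moves the arm, as the interface text tells. Its arguments: {"type":"object","properties":{"steps":{"type":"array","items":{"type":"array","items":{"type":"array","items":{"type":"number"}}}},"squeeze":{"type":"number"}},"required":["steps"]}

```bash
mkdir -p pics
cat > h.py <<'E'
import numpy as np, cv2
from bench import r
from scipy.spatial.transform import Rotation as Ro
def ray(cam,xy,s=None):
    c=r.get_calibration(cam);K=np.array(c["camera_matrix"],float)
    d=np.linalg.solve(K,[xy[0],xy[1],1.])
    if cam=="wrist":
        M=np.array(c["mount"]);T=Ro.from_rotvec(s["tool_rot"]).as_matrix()
        return T@M[:3,3]+np.array(s["tcp_pos"]),T@M[:3,:3]@d
    R=np.array(c["R"]);t=np.array(c["t"]).ravel()
    return -R.T@t,R.T@d
def atz(cam,xy,z,s=None):
    o,d=ray(cam,xy,s);return o+d*(z-o[2])/d[2]
def tri(rays):
    A=np.zeros((3,3));b=np.zeros(3)
    for o,d in rays:
        d=d/np.linalg.norm(d);P=np.eye(3)-np.outer(d,d);A+=P;b+=P@o
    X=np.linalg.solve(A,b)
    return X,[round(float(np.linalg.norm(np.cross(X-o,d/np.linalg.norm(d)))),1) for o,d in rays]
E
cat > a.py <<'E'
from h import *
np.set_printoptions(precision=1,suppress=True)
for c in ("scene","top"):
    cv2.imwrite(f"pics/{c}0.png",r.read_camera(c))
for n in ["straightedge","stop_face","clamp_arm","lever_handle","lever_axis","foot_pad","jig","tin_can","jar","lunchbox","glue_stick","tealight_a","hammer"]:
    p={c:r.spot_point(n,c) for c in("scene","top")}
    for c in p: print(n,c,[(np.round(q["xy"],1).tolist(),round(q["confidence"],2)) for q in p[c][:2]])
    if all(p.values()): print("   ",*tri([ray(c,p[c][0]["xy"]) for c in p]))
s=r.sense();print(s)
E
python3 a.py
```

```text
straightedge scene [([142.2, 368.2], 0.71)]
straightedge top [([471.7, 278.6], 0.87)]
    [ 491.2 -368.7    9.8] [1.7, 1.7]
stop_face scene [([322.5, 249.9], 0.79)]
stop_face top [([297.2, 257.2], 0.92), ([253.9, 265.3], 0.29)]
    [555.2  81.5  32.2] [1.4, 1.4]
clamp_arm scene [([347.3, 209.1], 0.78), ([346.9, 200.1], 0.62)]
clamp_arm top [([255.9, 267.9], 0.59), ([161.6, 322.3], 0.49)]
    [529.9 184.7  63.9] [0.0, 0.0]
lever_handle scene [([364.9, 160.3], 0.54)]
lever_handle top [([208.9, 282.9], 0.6)]
    [491.7 286.7 120.1] [4.7, 4.7]
lever_axis scene [([343.0, 201.5], 0.61), ([141.1, 368.6], 0.33)]
lever_axis top []
foot_pad scene [([222.2, 367.6], 0.64), ([345.5, 219.6], 0.48)]
foot_pad top []
jig scene [([318.9, 248.7], 0.96)]
jig top [([298.1, 269.0], 0.74)]
    [530.2  86.    4.5] [5.4, 5.4]
tin_can scene [([360.1, 341.7], 0.76)]
tin_can top [([334.3, 181.0], 0.79)]
    [757.2 -15.9   7.2] [2.2, 2.2]
jar scene [([304.0, 393.6], 0.78)]
jar top [([392.9, 180.6], 0.8)]
    [ 754.6 -172.6   -0.1] [0.3, 0.3]
lunchbox scene [([419.7, 289.9], 0.9)]
lunchbox top [([261.2, 179.1], 0.87)]
    [765.6 174.4   0.1] [1.3, 1.3]
glue_stick scene []
glue_stick top [([160.0, 323.4], 0.81)]
tealight_a scene [([221.7, 366.2], 0.64), ([182.0, 314.1], 0.53)]
tealight_a top [([422.4, 236.0], 0.54), ([423.6, 298.8], 0.48)]
    [ 602.2 -248.6    7.6] [5.9, 5.9]
hammer scene [([431.0, 166.2], 0.92)]
hammer top [([155.7, 259.9], 0.69)]
    [560.6 452.4  21. ] [4.7, 4.7]
{'time': 1.4, 'joint_pos': array([-1.3,  0.4,  0.1,  1.6, -0. ,  1.1, -0.1]), 'qd': array([ 0., -0., -0.,  0.,  0.,  0.,  0.]), 'effort': array([ -0. , -94.9,   3.8, -46.4,   0. ,   0. ,  -0. ]), 'tcp_pos': array([272. , 617.7, 231.3]), 'tool_rot': array([-0.6, -3.1, -0. ]), 'force': array([-0.4,  0.5,  0.2]), 'torque': array([-0.,  0., -0.]), 'gripper_force': 0.0, 'finger_gap': 85.19399147959531}
```

```bash
cat > b.py <<'E'
from h import *
np.set_printoptions(precision=2,suppress=True)
r.read_camera("top")
for n,z in (("straightedge",5),("jig",19)):
    for q in r.silhouettes(n,"top")[:1]:
        m=q["region"].astype(np.uint8);print(n,q["bbox"],q["confidence"],m.sum())
        c=max(cv2.findContours(m,0,2)[0],key=cv2.contourArea)[:,0]
        w=np.array([atz("top",p,z)[:2] for p in c],np.float32)
        print(cv2.minAreaRect(w),cv2.boxPoints(cv2.minAreaRect(w)).tolist())
s=r.sense();print(s["joint_pos"],Ro.from_rotvec(s["tool_rot"]).as_matrix())
E
python3 b.py
```

```text
straightedge [423.0, 258.7, 99.2, 41.3] 0.57 2332
((490.4383239746094, -369.56866455078125), (260.7228088378906, 61.737403869628906), 77.18875122070312) [[431.4317321777344, -489.84002685546875], [491.6322326660156, -503.5296630859375], [549.4449462890625, -249.29730224609375], [489.2444152832031, -235.607666015625]]
jig [205.3, 227.3, 164.5, 94.1] 0.98 11633
((518.0202026367188, 108.16090393066406), (413.17938232421875, 216.69944763183594), 82.03691101074219) [[382.0953063964844, -81.426513671875], [596.7052612304688, -111.44699096679688], [653.945068359375, 297.7483215332031], [439.33514404296875, 327.768798828125]]
[-1.31  0.43  0.07  1.61 -0.03  1.11 -0.07] [[-0.92  0.4  -0.  ]
 [ 0.4   0.92 -0.  ]
 [ 0.   -0.   -1.  ]]
```

View pics/top0.png

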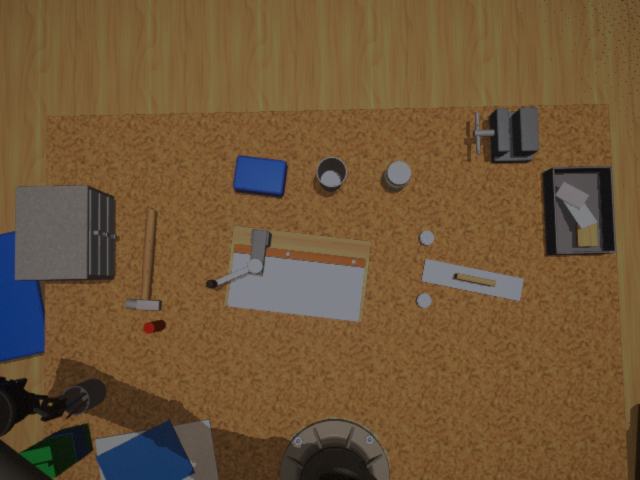

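View pics/scene0.png

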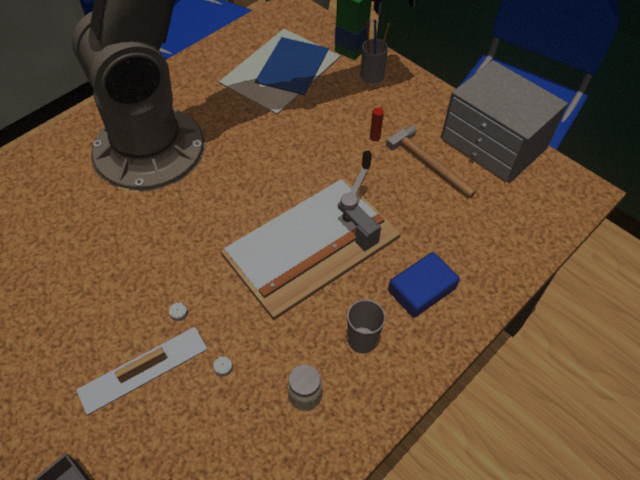

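The top view shows the jig at about (298,270), with the lever handle up-left of it at (212,284). The straightedge is at (472,280), with tea lights at (427,238) and (424,299) near its left end. The scene view agrees. Next I move over the jig for a close look.

drive_tool([
  [[0,0,-1,0.5,-1.1,0.3,85],[0,0,-2,1,-2.2,0.6,85],[0,0,-3,1.5,-3.3,0.9,85],[0,0,-4,2,-4.4,1.2,85],[0,0,-5,2.5,-5.5,1.5,85],[0,0,-6,3,-6.6,1.8,85],[0,0,-7,3.4,-7.7,2.1,85],[0,0,-8,3.8,-8.8,2.4,85]],
])

```text
time: 2.35
tcp_pos: [424.4, 263.8, 328.0]
tool_rot: [-2.184, -2.258, -0.001]
force: [1.3, 0.2, 0.5]
finger_gap: 85.4
gripper_force: 0.0
```

drive_tool([
  [[0,0,-1,0.3,-1.1,0.3,85],[0,0,-1,0.6,-2.2,0.6,85],[0,0,-1,0.8,-3.2,0.8,85],[0,0,-1,0.8,-3.2,0.8,85]],
])

```text
time: 2.75
tcp_pos: [457.5, 132.4, 360.9]
tool_rot: [2.338, 2.098, 0.004]
force: [-0.6, 0.4, -0.6]
finger_gap: 85.0
gripper_force: 0.0
```

```bash
cat > c.py <<'E'
from h import *
import sys
np.set_printoptions(precision=2,suppress=True)
s=r.sense();im=r.read_camera("wrist");cv2.imwrite(f"pics/{sys.argv[1]}.png",im)
print(s["time"],s["tcp_pos"],Ro.from_rotvec(s["tool_rot"]).as_matrix(),s["joint_pos"],s["force"])
if len(sys.argv)<4: print(r.get_calibration("wrist"))
for n in sys.argv[2].split(","):
    print(n,[(np.round(q["xy"],1).tolist(),round(q["confidence"],2)) for q in r.spot_point(n,"wrist")[:2]])
E
python3 c.py w1 jig,stop_face,clamp_arm,lever_handle,lever_axis
```

```text
2.75 [457.47 132.43 360.91] [[ 0.11  0.99  0.  ]
 [ 0.99 -0.11  0.  ]
 [ 0.    0.   -1.  ]] [-0.95 -0.04  0.52  1.88  0.02  1.29 -0.54] [-0.59  0.39 -0.64]
{'camera_matrix': array([[385.78,   0.  , 313.18],
       [  0.  , 385.78, 235.37],
       [  0.  ,   0.  ,   1.  ]]), 'mount': array([[   0.  ,   -0.96,   -0.29,   71.92],
       [   1.  ,    0.  ,   -0.  ,    0.47],
       [   0.  ,   -0.29,    0.96, -142.93],
       [   0.  ,    0.  ,    0.  ,    1.  ]])}
jig [([368.5, 210.7], 0.8)]
stop_face [([388.7, 213.5], 0.59)]
clamp_arm [([378.7, 137.8], 0.59), ([370.8, 208.7], 0.37)]
lever_handle [([333.4, 25.2], 0.91), ([432.0, 414.4], 0.6)]
lever_axis [([383.1, 133.2], 0.74), ([435.2, 411.1], 0.74)]
```

View pics/w1.png

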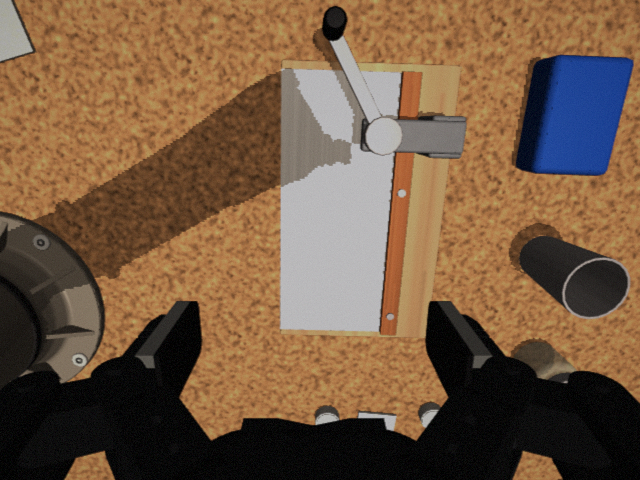

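```bash
cat > d.py <<'E'
from h import *
np.set_printoptions(precision=2,suppress=True)
s=r.sense();im=cv2.imread("pics/w1.png");hsv=cv2.cvtColor(im,cv2.COLOR_BGR2HSV)
# strip front foot: first strongly red pixel right of sheet (rows away from clamp)
pts=[]
for v in list(range(80,108))+list(range(170,325)):
    row=hsv[v,370:415].astype(int)
    k=np.where((row[:,1]>120))[0]
    if len(k):pts.append((370+k[0]-.5,v))
w=np.array([atz("wrist",p,19,s)[:2] for p in pts],np.float32)
vx,vy,x0,y0=cv2.fitLine(w,cv2.DIST_HUBER,0,.01,.01).ravel()
if vy<0:vx,vy=-vx,-vy
yaw=-np.arctan2(vx,vy);print("strip",x0,y0,"yaw deg",np.degrees(yaw), "resid",np.abs((w-[x0,y0])@[vy,-vx]).mean())
ex=np.array([np.cos(yaw),np.sin(yaw)]);ey=np.array([-ex[1],ex[0]])
for p,z in (((461,66),18),((426,337),18),((281,333),18),((282,61),18)):
    q=atz("wrist",p,z,s)[:2];print(q,"jigframe rel strip x+20",(q-[x0,y0])@ex+20,"y",q@ey)
for n,p,pt in (("lever_handle",(333.4,25.2),(208.9,282.9)),("clamp/axis",(383.1,133.2),(255.9,267.9)),("stop",(388.7,213.5),(297.2,257.2))):
    X,e=tri([ray("wrist",p,s),ray("top",pt)]);print(n,X,e,(X[:2]-[x0,y0])@ex+20,X[:2]@ey)
E
python3 d.py
```

```text
strip 546.5465 68.47794 yaw deg -7.3399916 resid 0.35510817
[638.59 253.54] jigframe rel strip x+20 87.64744847274233 y 333.0434615732156
[592.82 -98.64] jigframe rel strip x+20 87.24498803214966 y -22.09424602269068
[388.72 -72.19] jigframe rel strip x+20 -118.56566796835438 y -21.932743250199024
[433.18 279.28] jigframe rel strip x+20 -119.36999013113711 y 332.3323329871902
lever_handle [495.08 310.22  23.37] [1.0, 1.0] -61.933275930874615 370.9264837427215
clamp/axis [533.27 186.9   68.72] [4.4, 4.4] -8.296951713444543 253.49986729221928
stop [554.61  82.74  -1.92] [3.5, 3.5] 26.17271877049599 152.91930666966113
```

The wrist view shows the strip front running from (401,72) to (380,333). The board corners and the handle at (335,20) agree with it. That puts the jig at about (528,88) with yaw -7.3°. Next is the straightedge.

drive_tool([
  [[0,0,-0.1,0.1,-1.1,-0.2,85],[0,0,-0.2,0.2,-2.2,-0.5,85],[0,0,-0.3,0.3,-3.3,-0.8,85],[0,0,-0.4,0.4,-4.4,-1.1,85],[0,0,-0.5,0.5,-5.5,-1.4,85],[0,0,-0.6,0.6,-6.6,-1.7,85],[0,0,-0.7,0.7,-7.7,-2.0,85],[0,0,-0.8,0.8,-8.8,-2.4,85]],
])

```text
time: 3.85
tcp_pos: [488.7, -215.1, 263.1]
tool_rot: [2.442, 1.975, 0.001]
force: [0.5, 1.7, 0.4]
finger_gap: 84.9
gripper_force: 0.0
```

drive_tool([
  [[0,0,0,0,-1.1,-0.4,85],[0,0,0,0,-2.2,-0.8,85],[0,0,0,0,-3.2,-1.2,85],[0,0,0,0,-3.7,-1.2,85],[0,0,0,0,-3.7,-1.2,85]],
])

```text
time: 4.35
tcp_pos: [487.2, -364.7, 214.2]
tool_rot: [-2.447, -1.97, 0.004]
force: [-0.3, 0.2, -0.3]
finger_gap: 85.4
gripper_force: 0.0
```

```bash
python3 c.py w2 straightedge,tealight_a 1
```

```text
4.35 [ 487.21 -364.69  214.22] [[ 0.21  0.98 -0.  ]
 [ 0.98 -0.21 -0.  ]
 [-0.   -0.   -1.  ]] [-0.1   0.45  0.86  1.81 -0.38  1.06  0.68] [-0.27  0.2  -0.26]
straightedge [([319.7, 206.3], 0.7)]
tealight_a [([419.8, 45.1], 0.98), ([227.0, 72.6], 0.74)]
```

View pics/w2.png

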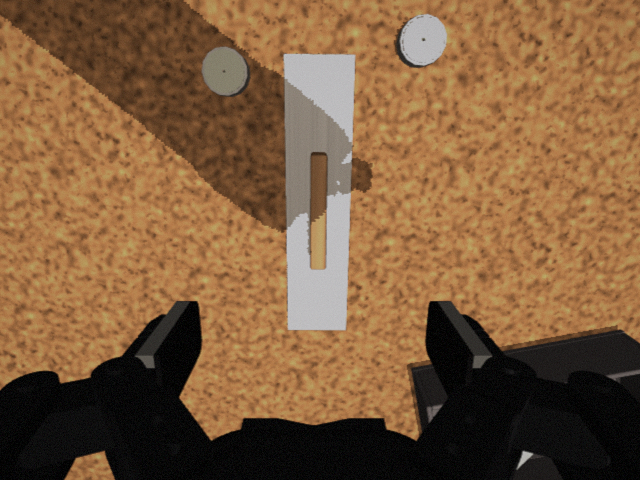

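Run:
```python
from h import *
np.set_printoptions(precision=1,suppress=True)
s=r.sense()
c=[atz("wrist",p,5,s) for p in ((284,54),(355.5,54),(288,330),(347,330))]
print(*c);m=np.mean(c,0);d=(c[0]+c[1]-c[2]-c[3])/2;print("centre",m,"len",np.linalg.norm(d),"yaw",-np.degrees(np.arctan2(d[0],d[1])))
b=[atz("wrist",p,39,s) for p in ((318.5,153),(318,268))];print("bar",*b,(b[0]+b[1])/2)
print(tri([ray("wrist",(319.7,206.3),s),ray("top",(471.7,278.6))]))
# two-view height of bar top: scene bar centre vs wrist bar centre
print(tri([ray("wrist",(318.3,210),s),ray("top",(475,280))]),tri([ray("wrist",(318.3,210),s),ray("scene",(141,364))]))
print("tray",[atz("wrist",(410,365),z,s) for z in (0,50)])
```

```text
[ 490.9 -233.4    5. ] [ 549.4 -245.9    5. ] [ 434.9 -487.4    5. ] [ 494.3 -500.     5. ]
centre [ 492.4 -366.7    5. ] len 260.04514931026716 yaw -12.319122684838172
bar [ 502.6 -316.3   39. ] [ 481.6 -413.9   39. ] [ 492.1 -365.1   39. ]
(array([ 493. , -364.7,   17.3]), [0.9, 0.9])
(array([ 491. , -358.5,   63.4]), [2.9, 2.9]) (array([ 491.3, -366.6,   27.8]), [1.8, 1.8])
tray [array([ 552.6, -558.7,    0. ]), array([ 545.8, -521.3,   50. ])]
```

Tea lights are clear of the fingers. The straightedge centre is (492,-366), yaw -12.3°, and the length checks out at 260 mm. Next I descend and grasp.

drive_tool([
  [[0,0,0,0.12,-0.03,-1.1,60],[0,0,0,0.12,-0.03,-2.2,60],[0,0,0,0.12,-0.03,-3.3,60],[0,0,0,0.12,-0.03,-4.2,60],[0,0,0,0.12,-0.03,-4.8,60],[0,0,0,0.12,-0.03,-5.08,60],[0,0,0,0.12,-0.03,-5.08,60]],
], squeeze=50)

```text
time: 5.2
tcp_pos: [493.0, -362.1, 11.4]
tool_rot: [-2.442, -1.974, 0.001]
force: [-0.6, -1.1, -0.1]
finger_gap: 60.1
gripper_force: 0.0
```

drive_tool([
  [[0,0,0,0,0,0,5],[0,0,0,0,0,0,5],[0,0,0,0,0,0,5],[0,0,0,0,0,0,5],[0,0,0,0,0,0,5],[0,0,0,0,0,0,5]],
])

```text
time: 5.8
tcp_pos: [493.5, -363.7, 13.3]
tool_rot: [2.444, 1.972, 0.002]
force: [-0.9, 2.9, 10.1]
finger_gap: 13.2
gripper_force: 49.5
```

drive_tool([
  [[0,0,0,0,0,0.5,5],[0,0,0,0,0,1,5],[0,0,0,0,0,1.5,5],[0,0,0,0,0.4,1.5,5],[0,0,0.1,-0.3,1.2,1.5,5],[0,0,0.2,-0.6,2,1.5,5],[0,0,0.3,-0.8,3,1.5,5],[0,0,0.4,-1,4,1.5,5]],
])

```text
time: 6.6
tcp_pos: [452.3, -202.3, 72.5]
tool_rot: [2.388, 2.041, 0.001]
force: [0.6, 0.8, -2.4]
finger_gap: 12.7
gripper_force: 49.5
```

drive_tool([
  [[0,0,0,0,1,0,5],[0,0,0,0,2,0,5],[0,0,0.1,0,3,0,5],[0,0,0.1,0,4,0,5],[0,0,0.2,0,5,0,5],[0,0,0.2,0,6,0,5],[0,0,0.2,0,6.5,0,5],[0,0,0.2,0,6.5,0,5]],
])

```text
time: 7.4
tcp_pos: [452.9, 59.7, 72.4]
tool_rot: [-2.354, -2.079, -0.002]
force: [-0.0, -0.5, -2.4]
finger_gap: 13.3
gripper_force: 49.4
```

```bash
python3 c.py w3 straightedge,stop_face 1
```

```text
7.4 [452.93  59.71  72.37] [[ 0.12  0.99  0.  ]
 [ 0.99 -0.12  0.  ]
 [ 0.    0.   -1.  ]] [-0.92  0.4   0.79  2.25 -0.48  0.65  0.09] [-0.02 -0.52 -2.37]
straightedge [([314.4, 306.3], 0.98)]
stop_face [([494.0, 201.8], 0.83)]
```

View pics/w3.png

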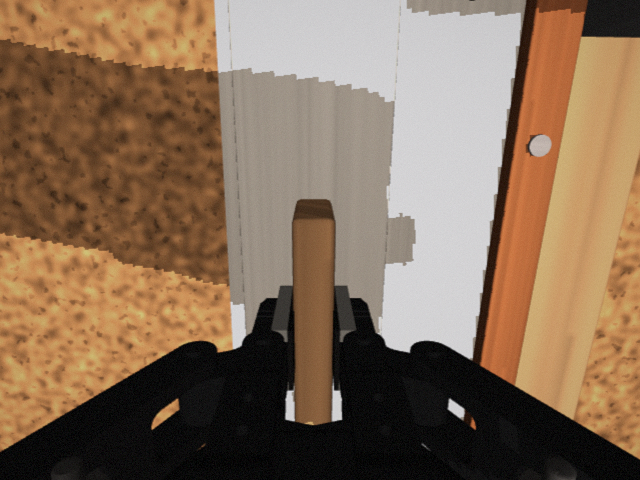

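The straightedge is held well. Its plate edges run from about (232,330) to (217,0) and from (386,270) to (398,60), and the strip foot from (525,15) to (475,355). Next I measure their directions and offset.

Run:
```python
from h import *
np.set_printoptions(precision=2,suppress=True)
s=r.sense();im=cv2.imread("pics/w3.png");hsv=cv2.cvtColor(im,cv2.COLOR_BGR2HSV).astype(int);g=cv2.cvtColor(im,cv2.COLOR_BGR2GRAY).astype(float)
def fit(p,z):
    w=np.array([atz("wrist",q,z,s)[:2] for q in p],np.float32)
    vx,vy,x,y=cv2.fitLine(w,cv2.DIST_HUBER,0,.01,.01).ravel()
    if vy<0:vx,vy=-vx,-vy
    d=(w-[x,y])@[vy,-vx];return x-vx/vy*(y-60),-np.degrees(np.arctan2(vx,vy)),np.abs(d).mean()
st=[]
for v in list(range(60,340,4)):
    k=np.where(hsv[v,440:560,1]>120)[0]
    st.append((440+k[0]-.5,v))
print("strip x at y=60",fit(st,19), st[0],st[-1])
L=[];Rr=[]
for v in range(100,270,4): # shadowed plate: right edge = shadow/bright or thin line
    row=g[v];k=360+np.argmax(np.abs(np.diff(row[360:430])));Rr.append((k+.5,v))
print(Rr[::6]); print("right edge",fit(Rr,64))
for v in range(20,66,4):
    row=g[v];k=390+np.argmax(np.abs(np.diff(row[390:410])));L.append((k+.5,v))
print(L[::3]);print("right edge up",fit(L,64),fit(L+Rr[:1],64))
```

```text
strip x at y=60 (np.float32(549.02893), np.float32(-8.032819), np.float32(0.13667493)) (np.float64(517.5), 60) (np.float64(476.5), 336)
[(np.float64(384.5), 100), (np.float64(393.5), 124), (np.float64(391.5), 148), (np.float64(389.5), 172), (np.float64(386.5), 196), (np.float64(414.5), 220), (np.float64(412.5), 244), (np.float64(384.5), 268)]
right edge (np.float32(496.68396), np.float32(5.6341934), np.float32(2.7881324))
[(np.float64(399.5), 20), (np.float64(399.5), 32), (np.float64(398.5), 44), (np.float64(397.5), 56)]
right edge up (np.float32(484.4443), np.float32(-7.298997), np.float32(0.07968605)) (np.float32(484.0731), np.float32(-7.5217094), np.float32(0.37760216))
```

drive_tool([
  [[0,0,-0.04,0.1,0.7,0,5],[0,0,-0.04,0.12,0.95,0,5],[0,0,-0.04,0.12,0.95,-0.4,5],[0,0,-0.04,0.12,0.95,-0.7,5],[0,0,-0.04,0.12,0.95,-0.85,5],[0,0,-0.04,0.12,0.95,-0.92,5],[0,0,-0.04,0.12,0.95,-0.97,5],[0,0,-0.04,0.12,0.95,-0.97,5]],
])

```text
time: 8.35
tcp_pos: [457.7, 94.2, 33.4]
tool_rot: [-2.366, -2.067, 0.0]
force: [0.1, 0.9, -2.2]
finger_gap: 13.2
gripper_force: 49.5
```

drive_tool([
  [[0,0,0,0,0,-0.03,5],[0,0,0,0,0,-0.05,5],[0,0,0,0,0,-0.05,5]],
])

```text
time: 8.65
tcp_pos: [457.9, 94.6, 32.3]
tool_rot: [-2.365, -2.067, -0.002]
force: [-8.1, -1.9, 28.3]
finger_gap: 13.2
gripper_force: 53.9
```

drive_tool([
  [[0,0,0,0,0,0.02,5],[0,0,0,0.25,-0.03,0.02,5],[0,0,0,0.5,-0.065,0.02,5],[0,0,0,0.75,-0.1,0.02,5],[0,0,0,1.0,-0.13,0.02,5],[0,0,0,1.25,-0.165,0.02,5],[0,0,0,1.4,-0.185,0.02,5],[0,0,0,1.4,-0.185,0.02,5]],
])

```text
time: 9.45
tcp_pos: [515.2, 87.0, 32.3]
tool_rot: [2.365, 2.067, 0.002]
force: [2.4, 0.8, 2.6]
finger_gap: 13.2
gripper_force: 50.2
```

Now I creep onto the strip.

drive_tool([
  [[0,0,0,0.05,-0.007,0,5],[0,0,0,0.1,-0.013,0,5],[0,0,0,0.1,-0.013,0,5]],
])

```text
time: 9.75
tcp_pos: [515.9, 86.9, 32.3]
tool_rot: [-2.362, -2.065, 0.003]
force: [-15.0, 2.9, 23.2]
finger_gap: 13.4
gripper_force: 53.1
```

drive_tool([
  [[0,0,0,0.03,-0.004,0,5],[0,0,0,0.06,-0.008,0,5],[0,0,0,0.06,-0.008,0,5]],
])

```text
time: 10.05
tcp_pos: [519.1, 86.5, 32.3]
tool_rot: [-2.364, -2.066, 0.002]
force: [-12.5, 1.9, 20.8]
finger_gap: 12.8
gripper_force: 52.7
```

drive_tool([
  [[0,0,0,0,0,0.02,5],[0,0,0,0.03,-0.004,0.02,5],[0,0,0,0.05,-0.007,0.02,5],[0,0,0,0.05,-0.007,0.02,5]],
])

```text
time: 10.45
tcp_pos: [521.2, 86.1, 32.5]
tool_rot: [-2.364, -2.067, 0.002]
force: [-6.4, 1.0, 1.8]
finger_gap: 13.3
gripper_force: 50.1
```

```bash
python3 c.py w4 straightedge,stop_face 1; python3 -c "
import cv2;a=cv2.imread('pics/w4.png');cv2.imwrite('pics/w4c.png',cv2.resize(a[0:360,300:640],None,fx=1.6,fy=1.6,interpolation=2))"
```

```text
10.45 [521.17  86.08  32.52] [[ 0.13  0.99 -0.  ]
 [ 0.99 -0.13  0.  ]
 [-0.   -0.   -1.  ]] [-0.82  0.57  0.68  2.11 -0.59  0.66  0.13] [-6.39  1.03  1.8 ]
straightedge [([314.9, 305.5], 0.86)]
stop_face [([378.3, 299.0], 0.75)]
```

View pics/w4c.png

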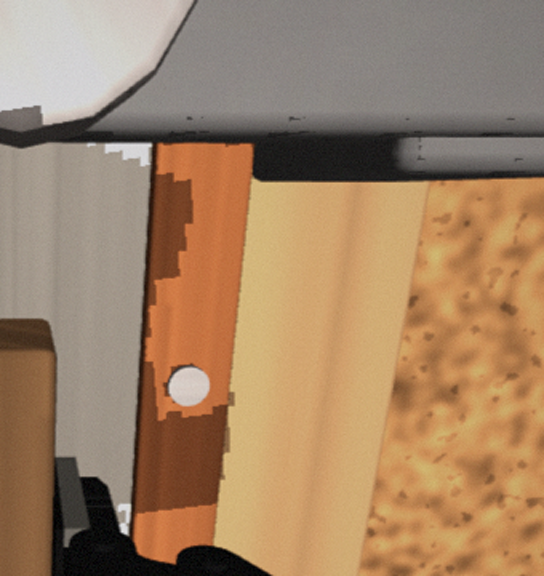

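The plate edge meets the strip along its whole visible length, from (155,145) to (135,540), with only a thin dark line between them. The contact force is -6 N in x with almost no down-load. One more small push will confirm it.

drive_tool([
  [[0,0,0,0.03,-0.004,0,5],[0,0,0,0.03,-0.004,0,5],[0,0,0,0.03,-0.004,0,5]],
])

```text
time: 10.9
tcp_pos: [521.2, 86.1, 32.4]
tool_rot: [-2.362, -2.066, 0.004]
force: [-14.3, 2.5, 11.1]
finger_gap: 13.5
gripper_force: 51.4
```

drive_tool([
  [[0,0,0,0,0,0,40],[0,0,0,0,0,0,40],[0,0,0,0,0,0,40],[0,0,0,0,0,0,40],[0,0,0,0,0,0.5,40],[0,0,0,0,0,1.4,40],[0,0,0,0,0,2.4,40],[0,0,0,0,0,3.4,40]],
])

```text
time: 11.7
tcp_pos: [523.1, 85.4, 170.2]
tool_rot: [2.366, 2.067, -0.001]
force: [0.1, -0.1, 0.5]
finger_gap: 39.9
gripper_force: 0.0
```

drive_tool([
  [[0,0,0,-0.5,0,1,70],[0,0,0,-1,0.2,1.7,70],[0,0,0,-1.2,0.4,2.4,70],[0,0,0,-1.2,0.6,2.7,70],[0,0,0,-1.2,0.6,2.7,70]],
])

```text
time: 12.2
tcp_pos: [475.8, 111.3, 278.5]
tool_rot: [-2.362, -2.069, -0.006]
force: [0.4, -0.1, 0.1]
finger_gap: 70.1
gripper_force: 0.0
```

```bash
python3 c.py w5 straightedge,stop_face,lever_handle,lever_axis,clamp_arm 1
```

```text
12.2 [475.81 111.34 278.48] [[ 0.13  0.99  0.  ]
 [ 0.99 -0.13  0.  ]
 [ 0.    0.   -1.  ]] [-1.31  0.08  1.02  2.   -0.08  1.1  -0.39] [ 0.36 -0.15  0.14]
straightedge [([359.0, 218.3], 0.86)]
stop_face [([384.9, 211.4], 0.97), ([587.6, 91.4], 0.36)]
lever_handle []
lever_axis [([374.9, 111.6], 0.56)]
clamp_arm [([368.7, 117.0], 0.79)]
```

View pics/w5.png

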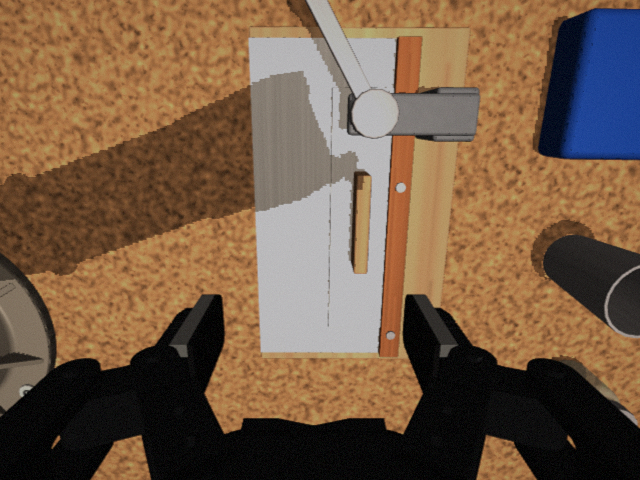

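The straightedge lies against the strip with its end under the foot. Its left edge runs from (333,85) to (329,328), and the strip foot from (397,40) to (380,355). I check that they are parallel and get the lever axis.

Run:
```python
from h import *
np.set_printoptions(precision=2,suppress=True)
s=r.sense();im=cv2.imread("pics/w5.png");hsv=cv2.cvtColor(im,cv2.COLOR_BGR2HSV).astype(int);g=cv2.cvtColor(im,cv2.COLOR_BGR2GRAY).astype(float)
def fit(p,z):
    w=np.array([atz("wrist",q,z,s)[:2] for q in p],np.float32)
    vx,vy,x,y=cv2.fitLine(w,cv2.DIST_HUBER,0,.01,.01).ravel()
    if vy<0:vx,vy=-vx,-vy
    return x-vx/vy*(y-88),-np.degrees(np.arctan2(vx,vy)),np.abs((w-[x,y])@[vy,-vx]).mean()
def strip(v): return 375+np.where(hsv[v,375:415,1]>120)[0][0]-.5
print("strip@24",fit([(strip(v),v) for v in range(150,320,4)],24))
E_=[(322+np.argmin(g[v,322:340]),v) for v in range(190,325,3)]
print(E_[::8]);print("left edge@24",fit(E_,24))
# bar top left edge direction
print("bar",[atz("wrist",p,58,s) for p in ((363,173),(360,273))])
for n,p,z in (("axis cap",(375,113),95),("TR",(469,28),18),("TL",(249,27),18),("BL",(261,357),18)):print(n,atz("wrist",p,z,s))
```

```text
strip@24 (np.float32(550.55096), np.float32(-7.9747005), np.float32(0.27362397))
[(np.int64(329), 190), (np.int64(330), 214), (np.int64(330), 238), (np.int64(329), 262), (np.int64(329), 286), (np.int64(328), 310)]
left edge@24 (np.float32(489.7491), np.float32(-7.974749), np.float32(0.5684578))
bar [array([524.29, 127.44,  58.  ]), array([511.47,  28.11,  58.  ])]
axis cap [534.51 179.21  95.  ]
TR [639.91 242.53  18.  ]
TL [436.4  271.14  18.  ]
BL [385.97 -80.63  18.  ]
```

Run:
```python
from h import *
np.set_printoptions(precision=2,suppress=True)
s=r.sense();print(s["tcp_pos"],Ro.from_rotvec(s["tool_rot"]).as_matrix()[:,0])
im=r.read_camera("wrist");cv2.imwrite("pics/w6.png",im)
hsv=cv2.cvtColor(im,cv2.COLOR_BGR2HSV).astype(int)
for n in ("lever_axis","clamp_arm","stop_face","straightedge","jig","lever_handle"):
    print(n,[(np.round(q["xy"],1).tolist(),round(q["confidence"],2)) for q in r.spot_point(n,"wrist")[:1]])
for q in r.silhouettes("jig","wrist")[:1]:print(q["bbox"])
for q in r.silhouettes("straightedge","wrist")[:1]:print(q["bbox"])
a=cv2.imread("pics/w5.png");print("shift px w5->w6",cv2.phaseCorrelate(cv2.cvtColor(a,6).astype(float)[:280],cv2.cvtColor(im,6).astype(float)[:280]))
for n,p,z in (("axis cap",(375,113),95),("TR",(469,28),18),("TL",(249,27),18),("BL",(261,357),18)):print(n,atz("wrist",p,z,s))
```

```text
[475.06 109.11 276.19] [ 0.13  0.99 -0.  ]
lever_axis [([373.5, 107.8], 0.78)]
clamp_arm [([370.1, 110.8], 0.66)]
stop_face [([384.9, 209.9], 0.78)]
straightedge [([361.2, 214.0], 0.81)]
jig []
lever_handle []
[352.0, 87.4, 50.2, 48.1]
[328.6, 82.3, 65.6, 243.2]
shift px w5->w6 ((1.5313226672508335, -3.65855382778102), 0.6436762165536161)
axis cap [534.51 179.21  95.  ]
TR [639.91 242.53  18.  ]
TL [436.4  271.14  18.  ]
BL [385.96 -80.63  18.  ]
```

Both edges lie at -7.97° and 60.2 mm apart, so the straightedge is flush. With the settled pose, the axis is at about (535,183) and the handle at about (493.6,285). I move above the handle.

drive_tool([
  [[0,0,1,0.1,0.8,-0.2,70],[0,0,2,0.2,1.6,-0.4,70],[0,0,3,0.3,2.4,-0.8,70],[0,0,3.7,0.4,3.2,-1.2,70],[0,0,3.7,0.46,4,-1.6,70],[0,0,3.7,0.46,4.4,-1.6,70],[0,0,3.7,0.46,4.4,-1.6,70],[0,0,3.7,0.46,4.4,-1.6,70]],
])

```text
time: 13.75
tcp_pos: [493.9, 285.0, 213.4]
tool_rot: [1.759, 2.602, -0.0]
force: [0.3, 0.3, 0.6]
finger_gap: 69.8
gripper_force: 0.0
```

```bash
cat > e.py <<'E'
from h import *
import sys
np.set_printoptions(precision=2,suppress=True)
r.read_camera("scene");s=r.sense();im=r.read_camera("wrist");cv2.imwrite(f"pics/{sys.argv[1]}.png",im)
T=Ro.from_rotvec(s["tool_rot"]).as_matrix();print(s["time"],s["tcp_pos"],"tool y deg",np.degrees(np.arctan2(T[1,1],T[0,1])),T[2],s["joint_pos"])
for n in ("lever_handle","lever_axis"):
    for q in r.spot_point(n,"wrist")[:2]:print(n,q["xy"],q["confidence"],atz("wrist",q["xy"],122 if n!="lever_axis" else 95,s))
E
python3 e.py w7
```

```text
13.8 [494.   284.64 213.6 ] tool y deg 21.82885960518476 [ 0.  0. -1.] [-1.28  0.35  0.81  1.9  -0.3   1.01  0.04]
lever_handle [311.6, 237.7] 0.67 [492.76 284.78 122.  ]
lever_axis [311.5, 363.8] 0.9 [533.98 181.05  95.  ]
lever_axis [312.9, 325.4] 0.67 [522.44 212.82  95.  ]
```

View pics/w7.png

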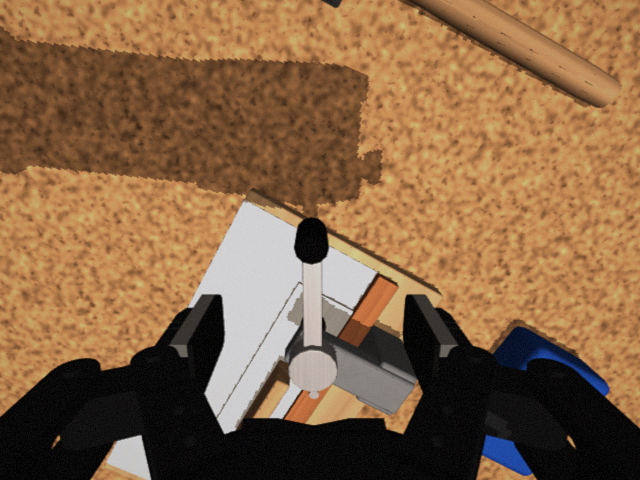

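The handle top is centred at (312,238) between the fingers and the axis cap is at (311,365). The measured radius is 111 mm against 110 given. Next I descend and grip.

drive_tool([
  [[0,0,0,-0.02,0,-0.8,60],[0,0,0,-0.02,0,-1.6,60],[0,0,0,-0.02,0,-2.2,60],[0,0,0,-0.02,0,-2.5,60],[0,0,0,-0.02,0,-2.64,60],[0,0,0,-0.02,0,-2.64,60],[0,0,0,-0.02,0,-2.64,60]],
], squeeze=60)

```text
time: 14.65
tcp_pos: [493.5, 286.0, 108.4]
tool_rot: [1.759, 2.603, 0.002]
force: [-0.1, -0.1, 0.8]
finger_gap: 60.0
gripper_force: 0.0
```

drive_tool([
  [[0,0,0,0,0,0,12],[0,0,0,0,0,0,12],[0,0,0,0,0,0,12],[0,0,0,0,0,0,12],[0,0,0,0,0,0,12]],
])

```text
time: 15.15
tcp_pos: [492.7, 286.0, 107.9]
tool_rot: [-1.758, -2.603, -0.001]
force: [-4.6, -1.8, 10.5]
finger_gap: 19.5
gripper_force: 58.3
```

```bash
cat > f.py <<'E'
from h import *
np.set_printoptions(precision=3,suppress=True)
s=r.sense();T=Ro.from_rotvec(s["tool_rot"]).as_matrix();p=s["tcp_pos"][:2];A=np.array([534.5,182.])
ty=np.arctan2(T[1,1],T[0,1]);d=p-A
print(s["tcp_pos"],"tooly",np.degrees(ty),"rad",np.hypot(*d),"ang",np.degrees(np.arctan2(d[1],d[0])),s["force"],s["torque"],s["finger_gap"])
# plan about A with 110 radius, rotation steps
a0=np.arctan2(d[1],d[0]);R0=np.hypot(*d)
for k in range(1,10):
    a=a0-np.radians(5*k);print(5*k,(A+R0*np.array([np.cos(a),np.sin(a)])-p)/40)
E
python3 f.py
```

```text
[492.749 286.036 107.919] tooly 21.913913660781855 rad 112.1011653263682 ang 111.86625212086764 [-4.6   -1.779 10.536] [-0.283  0.933 -0.111] 19.480261553102913
5 [0.231 0.081]
10 [0.467 0.142]
15 [0.709 0.182]
20 [0.953 0.2  ]
25 [1.197 0.197]
30 [1.44  0.173]
35 [1.681 0.128]
40 [1.916 0.062]
45 [ 2.145 -0.024]
```

The handle is gripped. I turn it to 30° first.

drive_tool([
  [[0,0,-0.62,0.23,0.08,0,12],[0,0,-1.25,0.47,0.14,0,12],[0,0,-1.87,0.71,0.18,0,12],[0,0,-2.5,0.95,0.2,0,12],[0,0,-3.12,1.2,0.2,0,12],[0,0,-3.75,1.44,0.17,0,12],[0,0,-3.75,1.44,0.17,0,12]],
])

```text
time: 15.85
tcp_pos: [551.1, 292.9, 107.9]
tool_rot: [-2.376, -2.054, -0.0]
force: [-9.2, -0.3, 16.9]
finger_gap: 19.2
gripper_force: 59.7
```

```bash
python3 f.py
```

```text
[551.051 292.862 107.882] tooly -8.303458110899701 rad 112.09037587742901 ang 81.50860795578093 [-9.216 -0.346 16.91 ] [-0.044  1.739 -0.19 ] 19.249454089928623
5 [ 0.24  -0.047]
10 [ 0.475 -0.114]
15 [ 0.703 -0.202]
20 [ 0.923 -0.309]
25 [ 1.133 -0.435]
30 [ 1.33  -0.578]
35 [ 1.515 -0.739]
40 [ 1.685 -0.914]
45 [ 1.839 -1.104]
```

drive_tool([
  [[0,0,-0.62,0.24,-0.05,0,12],[0,0,-1.25,0.475,-0.115,0,12],[0,0,-1.6,0.61,-0.16,0,12],[0,0,-1.85,0.695,-0.2,0,12],[0,0,-1.85,0.695,-0.2,0,12],[0,0,-1.85,0.695,-0.2,0,12]],
])

```text
time: 16.45
tcp_pos: [577.8, 285.3, 108.0]
tool_rot: [-2.617, -1.736, 0.0]
force: [-8.2, 1.3, 13.2]
finger_gap: 19.3
gripper_force: 59.4
```

```bash
python3 f.py|head -1; python3 e.py w8
python3 - <<'E'
from h import *
s=r.sense()
c=r.read_camera("scene");a=cv2.resize(c[120:300,220:440],None,fx=2.5,fy=2.5,interpolation=2)
b=cv2.resize(cv2.imread("pics/w8.png"),(600,450));a=cv2.resize(a,(350,286))
cv2.imwrite("pics/m8.png",b)
cv2.imwrite("pics/s8.png",cv2.resize(c[130:290,240:440],None,fx=3.5,fy=3.5,interpolation=2))
E
```

```text
[577.818 285.267 107.956] tooly -22.876372743762076 rad 111.98463748778305 ang 67.24324415522874 [-8.194  1.297 13.188] [ 0.162  1.664 -0.162] 19.294007941286612
16.5 [577.79 285.29 107.96] tool y deg -22.869918112811686 [ 0. -0. -1.] [-1.16  0.68  0.87  1.82 -0.63  0.95 -0.41]
lever_handle [313.0, 326.0] 0.57 [577.55 283.46 122.  ]
lever_axis [313.0, 327.5] 0.62 [571.17 268.56  95.  ]
```

View pics/w8.png

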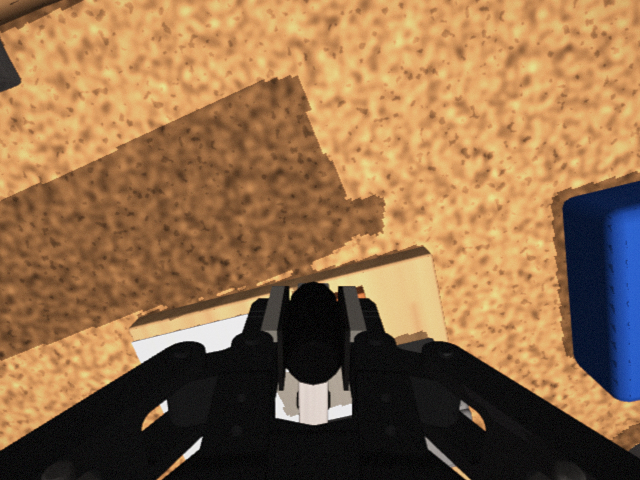

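View pics/s8.png

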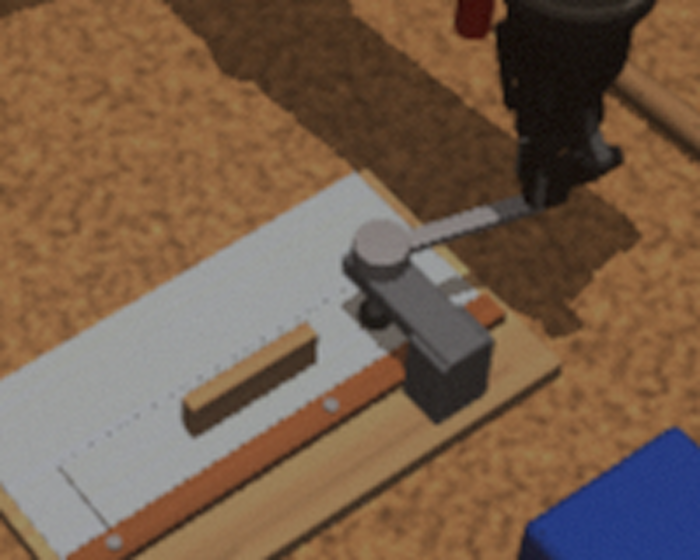

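The lever bar is vertical in the wrist view at column 313, so the lever is at about 44.9°. The scene view shows the foot on the straightedge's end. I add a slight nudge so the third click is surely reached.

drive_tool([
  [[0,0,-0.07,0.028,-0.012,0,12],[0,0,-0.07,0.028,-0.012,0,12],[0,0,-0.07,0.028,-0.012,0,12],[0,0,-0.07,0.028,-0.012,0,12]],
])

```text
time: 17.1
tcp_pos: [578.7, 284.9, 107.9]
tool_rot: [-2.624, -1.723, 0.001]
force: [-8.5, 0.6, 11.9]
finger_gap: 19.3
gripper_force: 59.4
```

```bash
python3 f.py|head -1
```

```text
[578.711 284.931 107.919] tooly -23.41454347377648 rad 112.0237337162963 ang 66.75544456467637 [-8.533  0.563 11.902] [ 0.202  1.751 -0.109] 19.336011499793663
```

The lever has turned 45.1 to 45.3°, and the grip is firm. Handing in.

```bash
python3 -c "
from bench import r
print(r.hand_in())"
```

```text
the job is handed in; nothing more can be done
None
```

The job is handed in at about 17 s of the 61 s allowed: the straightedge lies flush against the strip with its end under the foot, and the gripper is holding the lever at the third click (about 45° by my measurement). The judge's result was not shown.

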